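Return the pipe fittings to their sample bins

ROBOT

A 6-joint arm with a two-finger parallel gripper is mounted at the origin on the work surface. World frame = base frame: x ahead of the robot, y to its left, z up, the work surface at z = 0. Lengths are in m, angles in rad, forces in N, time in s.
With the tool pointing down it reaches from about 0.275 to 0.85 m from the base axis. Payload 5.2 kg.
Tool frame: the origin (TCP) lies between the finger pads; the fingertips stand 8 mm ahead of it and the grasp point (between the pads) lies 11 mm behind it (manip.finger_overhang is the distance from the TCP to the fingertips, in m); z points along the fingers, y is the line along which they close (so a half turn about z gives the same grasp; the last joint's range is limited). The gripper opens to 85 mm and grips with 20 to 120 N. Pads are 22 mm wide; open, the fingers measure 114 mm over their backs; the gripper's body (76 mm by 85 mm) begins 54 mm behind the grasp point. The pads swing forward as they close: fully open they stand 13 mm farther back than shut.
Start: joints at [-1.381, 0.259, 1.535, -0, 1.348, -0.203], TCP at [0.211, -0.508, 0.239] pointing down, gripper open.
Joint ranges: [-3.14, 3.14], [-0.91, 2.08], [0.19, 2.58], [-1.22, 4.36], [0.22, 2.71], [-3.12, 3.12]. Speed limits (rad/s): [2.57, 2.57, 3.14, 3.14, 3.14, 3.14].

INTERFACE

Orientations are given as a 3x3 rotation matrix whose columns are the frame's x, y, z axes.
In Python, from workcell import manip gives the robot as it stands.
- The arm moves only by the tool apply_moves, never from a script. Its argument "steps" is a list of rows, each a list of 7 numbers: the shift along the tool's x, y, z in m, then the turn, a rotation vector about the tool's x, y, z in degrees, then the closure, from 0 (fully open) to 1 (shut). In form: [[x, y, z, wx, wy, wz, grip], ...]. A call has exactly 8 rows; each row shifts and turns the commanded pose from where the row before left it, along the tool's axes as they then stand; what a row does not reach is not made up. A row lasts 1/10 s, in which the tool goes at most 50 mm and 8.59 degrees, less where a joint would pass 70% of its speed; a pose out of reach is approached as far as the arm can. A call is refused whole if a number of a shift passes 0.05 or a number of a turn 8.59, either way. A call with a gripper value outside its range is refused whole. The fingers move at their own pace and stop on an object; "grip_force" is the grip in N (left out, the last holds). Time passes only in rows, so rows that do not move let the fingers close, or fill a call up. It gives the time, the measured TCP pose, the force, the opening and the grip force at its end, in the units of the state.
- manip.get_state(): the state, without advancing time (a new reading comes with each control period).
- manip.grab_frame(name): name is "side" or "top" or "wrist"; returns the picture (480x640x3 uint8, blue, green, red); there is no depth.
- manip.get_calibration(name): a dict with "fx", "fy", "cx", "cy" (pixels), "dist_coeffs" ([k1, k2, p1, p2, k3] as OpenCV has them; the pictures are not rectified), "T" (4x4, takes a point from camera to world coordinates). Camera axes: x right, y down, z forward; pixel columns grow to the right and rows downward; lengths in m; the calibration is good to about 2 mm. A picture is of the moment at which its call begins: read the wrist's pose just before it. get_calibration takes no time and is no camera call; for the wrist camera it gives the pose at the moment of the call.
- manip.sign_off(): hands the job in; it is judged then, once.
The state is a dict: "t": time; "qpos": joint angles; "qvel": joint speeds; "effort": joint torques, N m; "position": TCP position; "tool_rot": TCP orientation; "contact_force": force on the tool from outside, world axes, zero at the start; "torque": the same for the moment, N m; "gripper_width": finger opening in m; "grip_force": force on a finger pad.
Only numpy, scipy, OpenCV 4.12 (cv2) and the standard library are available. Lean on these libraries where they do the work, as an engineer would, in place of code of your own. Each camera call takes 0.05 s, during which the arm holds its last target. There are 200 camera calls.

TASK

Tidy the brass pipe fittings away: put the loose tee, the right-angle elbow and the round straight socket each into the caddy bin that shows the same fitting as a sample on its ledge, set down on the bin floor the same way up as they are now (tee and elbow lying flat, socket standing on end). The cross, the obtuse elbow and the hexagonal sleeve match no sample: leave them, and the glass jar, where they are.

Things in the scene. Friction and masses are not known exactly. Their poses are not given: they have to be found in the camera images.
- tee: Tee, three branches (0.2 kg): brass pipe fitting lying flat; round branches of 29 mm diameter, each ending in a 14 mm long band of 35 mm diameter whose face has a dark round bore. Overall height 35 mm, axes of the branches 17.5 mm above its underside. Origin: the crossing of the branch axes, at the underside; z up. One branch along +x, two along +y and -y, each face 36 mm from the origin.
- elbow: Right-angle elbow, two branches (0.16 kg): brass pipe fitting lying flat; round branches of 29 mm diameter, each ending in a 14 mm long band of 35 mm diameter whose face has a dark round bore. Overall height 35 mm, axes of the branches 17.5 mm above its underside. Origin: the crossing of the branch axes, at the underside; z up. Branches along +x and +y, each face 36 mm from the origin.
- socket: Straight socket (0.13 kg): round brass sleeve standing on end, 36 mm diameter over its two end bands (34 mm between them), 40 mm high, dark bore on top. Origin: centre of its underside, z up along its axis.
- cross: Look-alike, matches no sample: four-way cross: brass pipe fitting lying flat; round branches of 29 mm diameter, each ending in a 14 mm long band of 35 mm diameter whose face has a dark round bore. Overall height 35 mm, axes of the branches 17.5 mm above its underside. Origin: the crossing of the branch axes, at the underside; z up. Branches along +x, -x, +y, -y, faces 36 mm from the origin.
- bend45: Look-alike, matches no sample: obtuse elbow, its two branches 135 degrees apart: brass pipe fitting lying flat; round branches of 29 mm diameter, each ending in a 14 mm long band of 35 mm diameter whose face has a dark round bore. Overall height 35 mm, axes of the branches 17.5 mm above its underside. Origin: the crossing of the branch axes, at the underside; z up. Branches along +x and at 135 degrees from it (towards +y), faces 32 mm from the origin.
- hexpiece: Look-alike, matches no sample: hexagonal brass sleeve standing on end, 44 mm across corners, 38 mm across flats, 40 mm high, dark bore on top. Origin: centre of its underside, z up.
- jar: Glass jar with black screw lid, a bystander standing among the fittings: 66 mm diameter, 86 mm high, 0.3 kg. Origin: centre of its underside, z up.
- bin_tee: Bin of the tee: fixed white open bin in a grey caddy, inside 104 (x) by 114 (y) mm, walls 3 mm, rim 24 and inner floor 3 mm above its underside. Origin: centre of its underside, 4 mm above the shelf. At x = 55 to 137 mm a ledge carries its sample, a fixed full-size tee (top at most 60 mm up). The three bins stand in a row along y, 122 mm apart, in any order; caddy end cheeks 30 mm high.
- bin_elbow: Bin of the elbow: fixed white open bin in a grey caddy, inside 104 (x) by 114 (y) mm, walls 3 mm, rim 24 and inner floor 3 mm above its underside. Origin: centre of its underside, 4 mm above the shelf. At x = 55 to 137 mm a ledge carries its sample, a fixed full-size right-angle elbow (top at most 60 mm up). The three bins stand in a row along y, 122 mm apart, in any order; caddy end cheeks 30 mm high.
- bin_socket: Bin of the socket: fixed white open bin in a grey caddy, inside 104 (x) by 114 (y) mm, walls 3 mm, rim 24 and inner floor 3 mm above its underside. Origin: centre of its underside, 4 mm above the shelf. At x = 55 to 137 mm a ledge carries its sample, a fixed full-size round straight socket (top at most 60 mm up). The three bins stand in a row along y, 122 mm apart, in any order; caddy end cheeks 30 mm high.
Things that resemble listed ones, but are neither listed nor needed, are in the scene too. Leave any turquoise look-alike of the socket alone.

How it is judged:
By the outcome, as a careful person would: the job done as asked, in the order asked, and still so for the second after the job is handed in, with the robot touching nothing.
It also fails if it takes over 88 s, if anything falls off the work surface, if the arm or the gripper's body presses on something with over 40 N, if the wrist force passes 120 N, or if a joint passes its speed limit or range.

## Working session

There is one attempt and no reset: what is moved stays moved. The work goes in short steps, Python scripts to look and compute and a tool call to move; the robot and the scene stay as the last step left them, time stands still between calls to the robot, and variables do not carry over. Pictures are saved under pics/ and viewed, at most 14 in all, crops included, and the job is handed in when it is done.

Besides the shell and the picture viewer there is one more tool, called by a JSON object that holds its "op" and its "data". apply_moves: Moves the arm, as the interface text tells. Its arguments: {"type":"object","properties":{"steps":{"type":"array","items":{"type":"array","items":{"type":"number"}}},"grip_force":{"type":"number"}},"required":["steps"]}

```bash
mkdir -p pics; cat > h.py <<'E'
import numpy as np, cv2
from workcell import manip
def ray(c,uv,z):
    K=np.array([[c['fx'],0,c['cx']],[0,c['fy'],c['cy']],[0,0,1.]])
    p=cv2.undistortPoints(np.array(uv,float).reshape(-1,1,2),K,np.array(c['dist_coeffs'],float)).reshape(-1,2)
    T=np.array(c['T']); d=np.c_[p,np.ones(len(p))]@T[:3,:3].T; o=T[:3,3]
    return o+d*((z-o[2])/d[:,2])[:,None]
E
python3 - <<'E'
from h import *
for n in ("top","side"):
    cv2.imwrite(f"pics/{n}0.png",manip.grab_frame(n)); c=manip.get_calibration(n); print(n,np.round(c['T'],3).tolist(),c['fx'])
s=manip.get_state();print(s['t'],np.round(s['tool_rot'],3).tolist(),s['position'],s['gripper_width'])
E
```

```text
top [[0.022, -0.984, 0.176, 0.31], [-0.999, -0.028, -0.03, 0.023], [0.034, -0.175, -0.984, 1.248], [0.0, 0.0, 0.0, 1.0]] 587.820089925321
side [[-0.784, -0.394, 0.48, 0.082], [-0.621, 0.498, -0.606, 0.536], [-0.0, -0.773, -0.635, 0.598], [0.0, 0.0, 0.0, 1.0]] 531.22783401547
0.1 [[0.924, 0.383, -0.0], [0.383, -0.924, 0.002], [0.0, -0.002, -1.0]] [ 0.21046167 -0.50763873  0.23855338] 0.08516468895636335
```

View pics/top0.png

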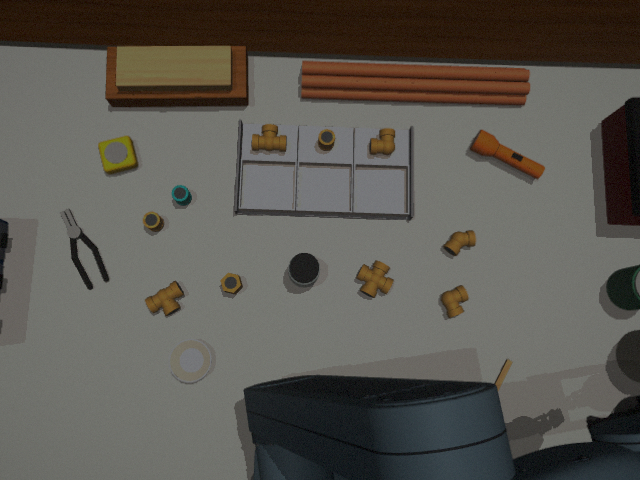

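View pics/side0.png

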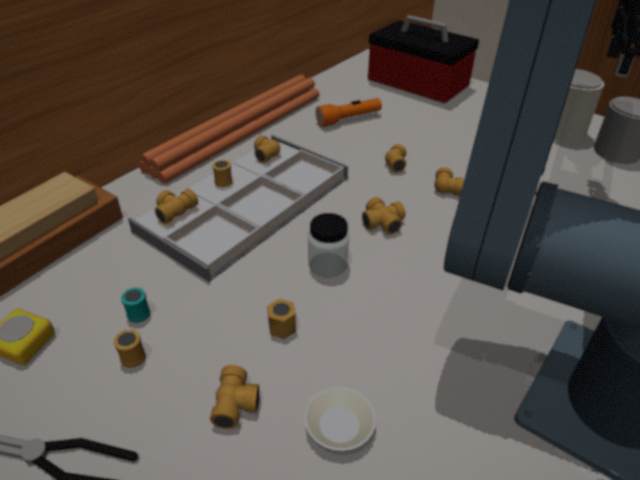

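The top view shows the bins as tee at (268,188), socket at (325,188) and elbow at (381,188). The loose tee is at (165,299), the round socket at (152,222) and a turquoise decoy at (181,195). The two elbows are at (460,242) and (454,301), and I need a closer look to tell them apart.

```bash
python3 - <<'E'
from h import *
im=cv2.imread("pics/top0.png"); c=manip.get_calibration("top")
a=cv2.resize(im[220:325,430:490],None,fx=5,fy=5,interpolation=cv2.INTER_CUBIC)
b=cv2.resize(im[200:325,130:200],None,fx=5,fy=5,interpolation=cv2.INTER_CUBIC)[:525]
cv2.imwrite("pics/crop.png",np.hstack([a,b]))
hsv=cv2.cvtColor(im,cv2.COLOR_BGR2HSV)
m=cv2.inRange(hsv,(8,110,50),(28,255,255))
for q in cv2.findContours(m,cv2.RETR_EXTERNAL,cv2.CHAIN_APPROX_NONE)[0]:
    A=cv2.contourArea(q)
    if 150<A<1500:
        (u,v),r=cv2.minEnclosingCircle(q); M=cv2.moments(q); print(A,np.round((u,v,r)),np.round((M['m10']/M['m00'],M['m01']/M['m00']),1),ray(c,[[M['m10']/M['m00'],M['m01']/M['m00']]],.018).round(3))
# bins: outer corners of caddy, floor corners
px=[[243,163],[296,164],[296,210],[240,209],[300,164],[352,165],[352,212],[298,211],[356,166],[407,167],[409,214],[355,213]]
print(ray(c,px,.028).round(3))
E
```

```text
476.5 [456. 302.  17.] [454.2 300.3] [[ 0.405 -0.306  0.018]]
626.5 [164. 297.  19.] [164.8 299. ] [[0.393 0.296 0.018]]
280.5 [231. 283.  10.] [230.6 282.5] [[0.43  0.163 0.018]]
729.0 [375. 279.  18.] [374.8 278.4] [[ 0.446 -0.139  0.018]]
385.0 [459. 239.  16.] [460.6 240.6] [[ 0.532 -0.323  0.018]]
207.5 [153. 221.  10.] [151.2 219.7] [[0.559 0.336 0.018]]
1047.0 [118. 154.  22.] [117.4 154.3] [[0.7   0.418 0.018]]
1134.0 [508. 157.  38.] [505.3 154.2] [[ 0.728 -0.425  0.018]]
431.0 [382. 141.  16.] [383.6 142.2] [[ 0.747 -0.157  0.018]]
187.5 [326. 138.   9.] [326.5 137.2] [[ 0.754 -0.031  0.018]]
588.0 [269. 142.  18.] [268.6 139.1] [[0.746 0.095 0.018]]
[[ 0.687  0.148  0.028]
 [ 0.688  0.034  0.028]
 [ 0.587  0.031  0.028]
 [ 0.585  0.15   0.028]
 [ 0.688  0.025  0.028]
 [ 0.69  -0.087  0.028]
 [ 0.586 -0.088  0.028]
 [ 0.585  0.027  0.028]
 [ 0.688 -0.096  0.028]
 [ 0.689 -0.206  0.028]
 [ 0.585 -0.21   0.028]
 [ 0.584 -0.095  0.028]]
```

View pics/crop.png

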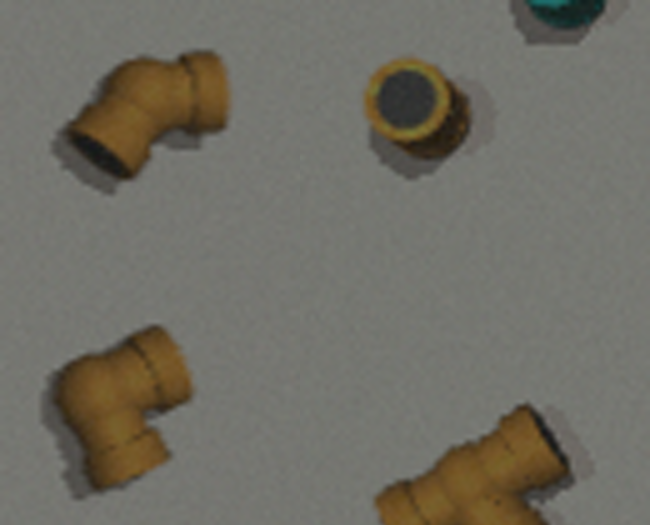

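The elbow at (454,301) is the right-angle one, and the one at (460,242) is the obtuse one. The tool yaw already lines up with both the tee and the elbow, so I'll go above the tee first.

{"op": "apply_moves", "data": {"steps": [[0.029,-0.04,0,0,0,0,0],[0.029,-0.04,0,0,0,0,0],[0.029,-0.04,0,0,0,0,0],[0.029,-0.04,0,0,0,0,0],[0.029,-0.04,0,0,0,0,0],[0.029,-0.04,0,0,0,0,0],[0.029,-0.04,0,0,0,0,0],[0.029,-0.04,0,0,0,0,0]]}}

```text
t: 0.9
position: [0.3021, -0.1217, 0.2392]
tool_rot: [[0.924, 0.382, 0.0], [0.382, -0.924, -0.0], [0.0, 0.0, -1.0]]
contact_force: [1.8, -0.9, 0.3]
gripper_width: 0.0856
grip_force: 0.0
```

{"op": "apply_moves", "data": {"steps": [[0.029,-0.04,0,0,0,0,0],[0.029,-0.04,0,0,0,0,0],[0.029,-0.04,0,0,0,0,0],[0.029,-0.04,0,0,0,0,0],[0.029,-0.04,0,0,0,0,0],[0.029,-0.04,0,0,0,0,0],[0.029,-0.04,0,0,0,0,0],[0.029,-0.04,0,0,0,0,0]]}}

```text
t: 1.7
position: [0.3939, 0.2631, 0.2391]
tool_rot: [[0.924, 0.384, -0.0], [0.384, -0.924, -0.0], [-0.0, 0.0, -1.0]]
contact_force: [1.8, -0.8, 1.0]
gripper_width: 0.0855
grip_force: 0.0
```

```bash
cat >> h.py <<'E'
def look(name):
    s=manip.get_state(); c=manip.get_calibration("wrist"); im=manip.grab_frame("wrist")
    cv2.imwrite(f"pics/{name}.png",im); np.savez(f"pics/{name}.npz",p=s['position'],R=s['tool_rot'],T=c['T'],k=[c['fx'],c['fy'],c['cx'],c['cy']],d=c['dist_coeffs'])
    return im
def locate(name,uv,z):
    f=np.load(f"pics/{name}.npz"); c=dict(zip(('fx','fy','cx','cy'),f['k']),dist_coeffs=f['d'],T=f['T'])
    w=ray(c,uv,z); return w,(w-f['p'])@f['R']
E
python3 - <<'E'
from h import *
look("w1"); print(np.load("pics/w1.npz")['T'].round(3))
E
```

```text
[[ 0.384 -0.891 -0.244  0.456]
 [-0.923 -0.371 -0.101  0.29 ]
 [-0.001  0.264 -0.965  0.373]
 [ 0.     0.     0.     1.   ]]
```

View pics/w1.png

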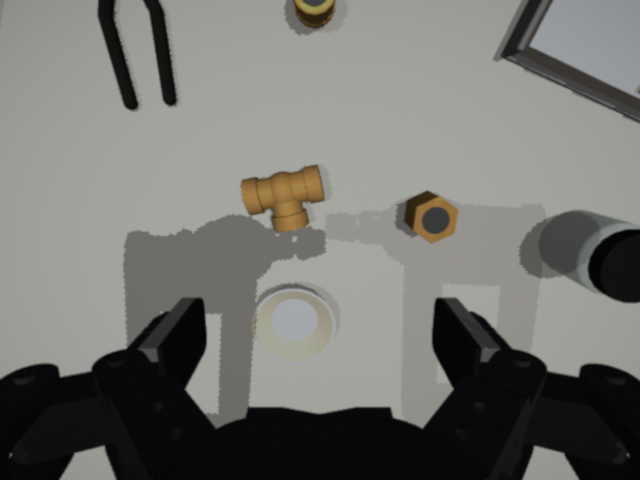

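The tee lies with its bar from (243,195) to (323,183) and its stem end at about (291,229). The white dish is at (294,322), close to the stem side.

```bash
python3 - <<'E'
from h import *
im=cv2.imread("pics/w1.png");m=cv2.inRange(cv2.cvtColor(im,cv2.COLOR_BGR2HSV),(5,120,40),(28,255,255))
q=[q for q in cv2.findContours(m,cv2.RETR_EXTERNAL,cv2.CHAIN_APPROX_NONE)[0] if cv2.pointPolygonTest(q,(285,195),False)>0][0]
w,t=locate("w1",q.reshape(-1,2),.0175); p=(t[:,:2]*1000).astype(np.float32)
r=cv2.minAreaRect(p); print(r, cv2.boxPoints(r).round(1))
print(locate("w1",[[243,195],[323,183],[291,229],[294,322]],.0175)[1].round(4))
E
```

```text
((7.469369888305664, -33.750244140625), (74.23421478271484, 55.11924362182617), 78.46231842041016) [[-27.  -64.6]
 [ 27.  -75.6]
 [ 41.9  -2.9]
 [-12.1   8.1]]
[[ 0.014  -0.0724  0.2216]
 [ 0.0253  0.0031  0.2216]
 [-0.019  -0.0277  0.2216]
 [-0.1182 -0.0265  0.2216]]
```

{"op": "apply_moves", "data": {"steps": [[-0.011,-0.03,0.02,0,0,0,0],[0,0,0.03,0,0,-6,0],[0,0,0.04,0,0,-5.5,0],[0,0,0.04,0,0,0,0],[0,0,0.03,0,0,0,0],[0,0,0.03,0,0,0,0],[0,0,0,0,0,0,0],[0,0,0,0,0,0,0]]}}

```text
t: 2.55
position: [0.3723, 0.2841, 0.0493]
tool_rot: [[0.829, 0.559, -0.001], [0.559, -0.829, -0.001], [-0.002, -0.0, -1.0]]
contact_force: [1.3, -0.0, 0.7]
gripper_width: 0.0857
grip_force: 0.0
```

```bash
python3 - <<'E'
from h import *
look("w2")
E
```

```text
(no output)
```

View pics/w2.png

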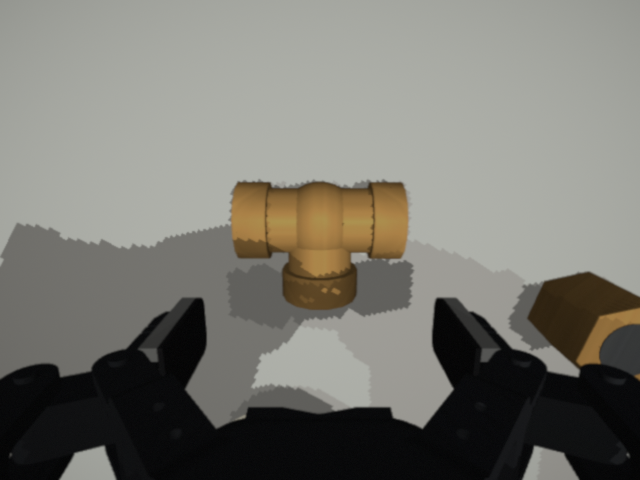

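The tee is centred between the fingers with its stem end at about (319,300). Next I'll measure the stem end and then close.

```bash
python3 - <<'E'
from h import *
print(locate("w2",[[284,283],[355,283],[233,218],[407,218],[319,183]],.0175)[1].round(4))
E
```

```text
[[ 0.0012 -0.0168  0.0318]
 [ 0.0012  0.0165  0.0318]
 [ 0.0323 -0.0389  0.0318]
 [ 0.0324  0.039   0.0318]
 [ 0.048  -0.0004  0.0318]]
```

{"op": "apply_moves", "data": {"steps": [[0,0,0.018,0,0,0,0],[0,0,0.018,0,0,0,0],[0,0,0,0,0,0,0],[0,0,0,0,0,0,0.5],[0,0,0,0,0,0,0.7],[0,0,0,0,0,0,0.9],[0,0,0,0,0,0,0.9],[0,0,0,0,0,0,0.9]], "grip_force": 90}}

```text
t: 3.4
position: [0.3732, 0.2845, 0.0146]
tool_rot: [[0.829, 0.559, 0.002], [0.559, -0.829, 0.001], [0.002, 0.0, -1.0]]
contact_force: [-1.7, -1.9, 10.3]
gripper_width: 0.0317
grip_force: 88.3
```

{"op": "apply_moves", "data": {"steps": [[0,0,-0.01,0,0,0,0.9],[0,0,-0.02,0,0,0,0.9],[0,0,-0.02,0,0,0,0.9],[0,0,0,0,0,0,0.9],[0,0,0,0,0,0,0.9],[0,0,0,0,0,0,0.9],[0,0,0,0,0,0,0.9],[0,0,0,0,0,0,0.9]]}}

```text
t: 4.2
position: [0.3721, 0.284, 0.0625]
tool_rot: [[0.829, 0.559, -0.002], [0.559, -0.829, -0.001], [-0.002, -0.0, -1.0]]
contact_force: [-0.6, 0.5, -2.3]
gripper_width: 0.0315
grip_force: 89.4
```

```bash
python3 - <<'E'
from h import *
look("w3")
E
```

```text
(no output)
```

View pics/w3.png

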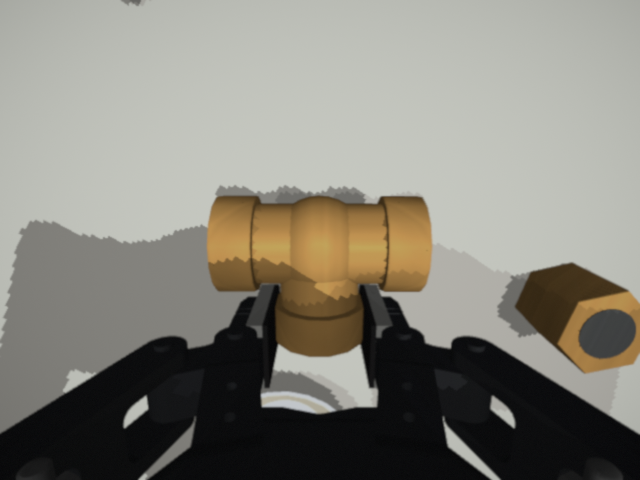

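The tee is held level, with its bar at (320,245). I'll carry it to its bin.

{"op": "apply_moves", "data": {"steps": [[0,0,-0.04,0,0,0,0.9],[0.013,0.042,-0.01,0,0,0,0.9],[0.013,0.042,0,0,0,0,0.9],[0.013,0.042,0,0,0,0,0.9],[0.013,0.042,0,0,0,0,0.9],[0.013,0.042,0,0,0,0,0.9],[0.013,0.042,0,0,0,0,0.9],[0.013,0.042,0,0,0,0,0.9]]}}

```text
t: 5.05
position: [0.6134, 0.09, 0.1126]
tool_rot: [[0.829, 0.559, -0.001], [0.559, -0.829, 0.0], [-0.001, -0.001, -1.0]]
contact_force: [-0.1, 0.8, -1.8]
gripper_width: 0.0317
grip_force: 90.2
```

{"op": "apply_moves", "data": {"steps": [[0,0,0,0,0,8.5,0.9],[0,0,0,0,0,8.5,0.9],[0,0,0,0,0,8.5,0.9],[0,0,0,0,0,8.5,0.9],[0,0,0,0,0,0,0.9],[0,0,0,0,0,0,0.9],[0,0,0,0,0,0,0.9],[0,0,0,0,0,0,0.9]]}}

```text
t: 5.85
position: [0.6124, 0.0915, 0.1132]
tool_rot: [[1.0, 0.002, -0.0], [0.002, -1.0, 0.0], [-0.0, -0.0, -1.0]]
contact_force: [1.2, -0.2, -2.5]
gripper_width: 0.0318
grip_force: 90.2
```

```bash
python3 - <<'E'
from h import *
look("w4")
E
```

```text
(no output)
```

View pics/w4.png

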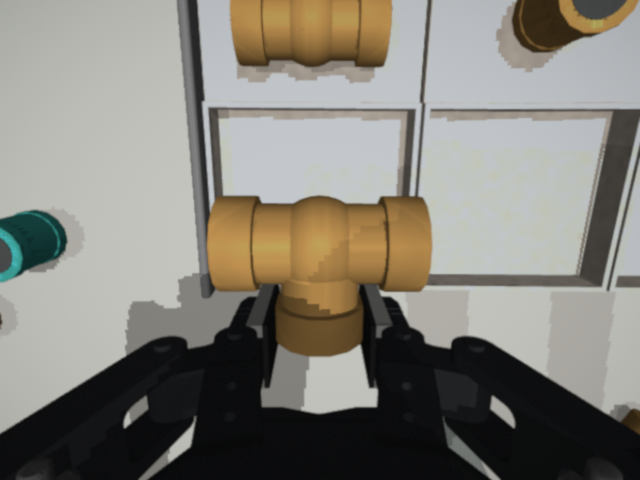

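The bin's rear rim runs from about (212,106) to (415,106), and the held tee hides its front. The next bin's front rim is at about v=283. Now to check the centring.

```bash
python3 - <<'E'
from h import *
print(locate("w4",[[212,107],[418,107],[425,107],[604,283],[425,283]],.028)[0].round(4))
E
```

```text
[[ 0.6947  0.1512  0.028 ]
 [ 0.695   0.0385  0.028 ]
 [ 0.695   0.0346  0.028 ]
 [ 0.5925 -0.0825  0.028 ]
 [ 0.5919  0.0266  0.028 ]]
```

{"op": "apply_moves", "data": {"steps": [[0.006,-0.002,0.03,0,0,0,0.9],[0,0,0.03,0,0,0,0.9],[0,0,0.02,0,0,0,0.9],[0,0,0.008,0,0,0,0.9],[0,0,0.002,0,0,0,0.9],[0,0,0,0,0,0,0.9],[0,0,0,0,0,0,0.9],[0,0,0,0,0,0,0.9]]}}

```text
t: 6.7
position: [0.6194, 0.0934, 0.0246]
tool_rot: [[1.0, 0.0, 0.002], [0.0, -1.0, -0.0], [0.002, 0.0, -1.0]]
contact_force: [0.5, 0.4, -1.7]
gripper_width: 0.0317
grip_force: 90.4
```

{"op": "apply_moves", "data": {"steps": [[0,0,0.0015,0,0,0,0.9],[0,0,0.001,0,0,0,0.9],[0,0,0,0,0,0,0.9],[0,0,0,0,0,0,0.55],[0,0,0,0,0,0,0.48],[0,0,0,0,0,0,0.48],[0,0,0,0,0,0,0.48],[0,0,0,0,0,0,0.48]]}}

```text
t: 7.5
position: [0.6185, 0.0934, 0.0207]
tool_rot: [[1.0, 0.0, -0.0], [0.0, -1.0, 0.0], [-0.0, -0.0, -1.0]]
contact_force: [0.1, 1.0, -0.1]
gripper_width: 0.0442
grip_force: 0.0
```

{"op": "apply_moves", "data": {"steps": [[0,0,-0.015,0,0,0,0.48],[0,0,-0.03,0,0,0,0.48],[0,0,-0.04,0,0,0,0.4],[0,0,-0.04,0,0,0,0.2],[-0.02,0.02,-0.03,0,0,0,0],[0,0,0,0,0,0,0],[0,0,0,0,0,0,0],[0,0,0,0,0,0,0]]}}

```text
t: 8.3
position: [0.598, 0.0737, 0.1752]
tool_rot: [[1.0, -0.0, -0.001], [-0.0, -1.0, 0.0], [-0.001, -0.0, -1.0]]
contact_force: [-0.8, 0.1, 0.4]
gripper_width: 0.0852
grip_force: 0.0
```

```bash
python3 - <<'E'
from h import *
look("w5")
E
```

```text
(no output)
```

View pics/w5.png

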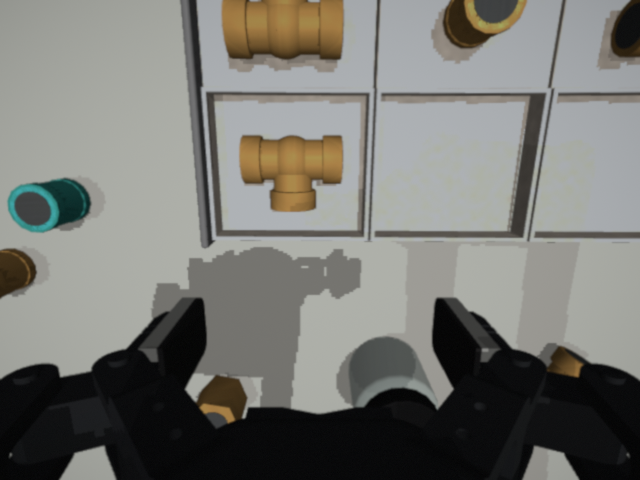

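The tee sits flat in its bin at (292,165). The elbow is next.

{"op": "apply_moves", "data": {"steps": [[-0.0245,0.043,-0.002,0,0,0,0],[-0.0245,0.043,-0.002,0,0,0,0],[-0.0245,0.043,-0.002,0,0,0,0],[-0.0245,0.043,-0.002,0,0,0,0],[-0.0245,0.043,-0.002,0,0,0,0],[-0.0245,0.043,-0.002,0,0,0,0],[-0.0245,0.043,-0.002,0,0,0,0],[-0.0245,0.043,-0.002,0,0,0,0]]}}

```text
t: 9.15
position: [0.4013, -0.2715, 0.1907]
tool_rot: [[1.0, 0.001, -0.001], [0.001, -1.0, 0.002], [-0.001, -0.002, -1.0]]
contact_force: [1.0, 0.1, -0.2]
gripper_width: 0.0857
grip_force: 0.0
```

{"op": "apply_moves", "data": {"steps": [[-0.025,0.043,0,0,0,0,0],[0,0,0,0,0,-8,0],[0,0,0,0,0,-8,0],[0,0,0,0,0,-6,0],[0,0,0,0,0,0,0],[0,0,0,0,0,0,0],[0,0,0,0,0,0,0],[0,0,0,0,0,0,0]]}}

```text
t: 9.95
position: [0.3776, -0.3133, 0.1916]
tool_rot: [[0.927, 0.374, -0.0], [0.374, -0.927, 0.0], [-0.0, -0.0, -1.0]]
contact_force: [0.0, -0.5, 0.1]
gripper_width: 0.0857
grip_force: 0.0
```

```bash
python3 - <<'E'
from h import *
look("w6")
E
```

```text
(no output)
```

View pics/w6.png

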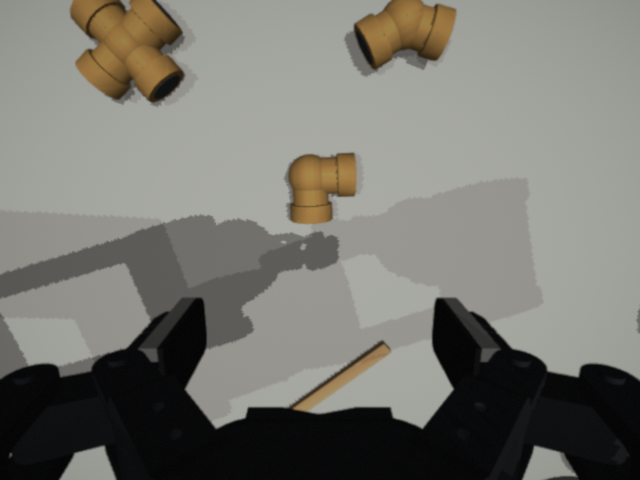

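The elbow is aligned with the tool, its down-branch band spanning (289..332, 212). A wooden stick runs from (385,347) to (295,410).

```bash
python3 - <<'E'
from h import *
im=cv2.imread("pics/w6.png");m=cv2.inRange(cv2.cvtColor(im,cv2.COLOR_BGR2HSV),(5,120,40),(28,255,255))
q=[q for q in cv2.findContours(m,cv2.RETR_EXTERNAL,cv2.CHAIN_APPROX_NONE)[0] if cv2.pointPolygonTest(q,(308,180),False)>0][0]
t=locate("w6",q.reshape(-1,2),.0175)[1]*1000
print(cv2.minAreaRect(t[:,:2].astype(np.float32)),t.min(0),t.max(0))
print(locate("w6",[[290,212],[331,212]],.0175)[1].round(4),locate("w6",[[385,347],[295,410]],.005)[1].round(4))
E
```

```text
((26.078460693359375, 2.1130218505859375), (53.311824798583984, 54.871280670166016), 88.17091369628906) [ -1.44813421 -24.89222376 174.07800002] [ 53.94788193  28.56404587 174.10712118]
[[ 0.007  -0.0247  0.1741]
 [ 0.0071  0.0093  0.1741]] [[-0.126   0.0622  0.1866]
 [-0.1965 -0.0245  0.1866]]
```

{"op": "apply_moves", "data": {"steps": [[0.005,-0.0075,0.03,0,0,0,0],[0,0,0.045,0,0,0,0],[0,0,0.045,0,0,0,0],[0,0,0.03,0,0,0,0],[0,0,0.02,0,0,0,0],[0,0,0.009,0,0,0,0],[0,0,0,0,0,0,0],[0,0,0,0,0,0,0]]}}

```text
t: 10.8
position: [0.3799, -0.3053, 0.0136]
tool_rot: [[0.927, 0.375, 0.001], [0.375, -0.927, -0.001], [0.0, 0.001, -1.0]]
contact_force: [0.2, -0.4, 0.5]
gripper_width: 0.0849
grip_force: 0.0
```

{"op": "apply_moves", "data": {"steps": [[0,0,0.001,0,0,0,0.3],[0,0,0,0,0,0,0.5],[0,0,0,0,0,0,0.7],[0,0,0,0,0,0,0.9],[0,0,0,0,0,0,0.9],[0,0,0,0,0,0,0.9],[0,0,0,0,0,0,0.9],[0,0,0,0,0,0,0.9]]}}

```text
t: 11.6
position: [0.3796, -0.3052, 0.0128]
tool_rot: [[0.927, 0.375, 0.001], [0.375, -0.927, -0.001], [0.0, 0.001, -1.0]]
contact_force: [-0.9, 1.3, 7.6]
gripper_width: 0.032
grip_force: 88.5
```

{"op": "apply_moves", "data": {"steps": [[0,0,-0.03,0,0,0,0.9],[0,0,-0.045,0,0,0,0.9],[0.0467,-0.0095,-0.015,0,0,0,0.9],[0.0467,-0.0095,-0.01,0,0,0,0.9],[0.0467,-0.0095,0,0,0,0,0.9],[0.0467,-0.0095,0,0,0,0,0.9],[0.0467,-0.0095,0,0,0,0,0.9],[0.0467,-0.0095,0,0,0,0,0.9]]}}

```text
t: 12.4
position: [0.6189, -0.1454, 0.1117]
tool_rot: [[0.927, 0.375, -0.0], [0.375, -0.927, 0.0], [-0.0, -0.0, -1.0]]
contact_force: [1.0, -1.2, -1.4]
gripper_width: 0.0322
grip_force: 89.6
```

{"op": "apply_moves", "data": {"steps": [[0,0,0,0,0,8,0.9],[0,0,0,0,0,8,0.9],[0,0,0,0,0,6,0.9],[0,0,0,0,0,0,0.9],[0,0,0,0,0,0,0.9],[0,0,0,0,0,0,0.9],[0,0,0,0,0,0,0.9],[0,0,0,0,0,0,0.9]]}}

```text
t: 13.2
position: [0.6177, -0.1471, 0.1119]
tool_rot: [[1.0, 0.001, 0.0], [0.001, -1.0, -0.0], [0.0, 0.0, -1.0]]
contact_force: [-0.4, -1.1, -1.6]
gripper_width: 0.0321
grip_force: 89.7
```

```bash
python3 - <<'E'
from h import *
look("w7")
E
```

```text
(no output)
```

View pics/w7.png

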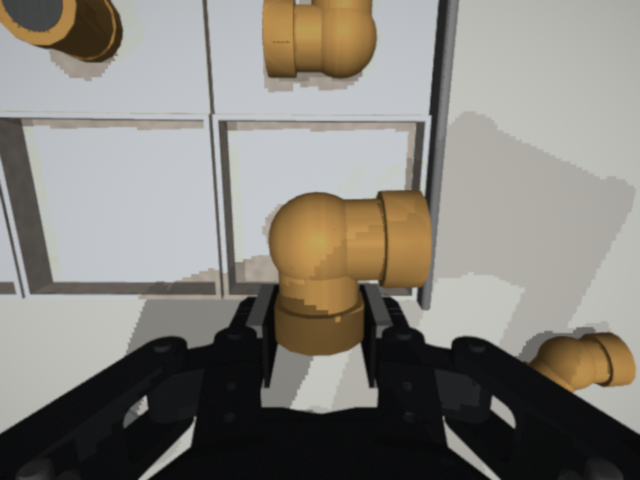

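The elbow is held level and the elbow bin's rim spans u 221..425, so it is well centred. I'll lower it and release.

{"op": "apply_moves", "data": {"steps": [[0,0,0.03,0,0,0,0.9],[0,0,0.03,0,0,0,0.9],[0,0,0.02,0,0,0,0.9],[0,0,0.008,0,0,0,0.9],[0,0,0.002,0,0,0,0.9],[0,0,0.001,0,0,0,0.9],[0,0,0,0,0,0,0.9],[0,0,0,0,0,0,0.9]]}}

```text
t: 14.05
position: [0.6186, -0.1473, 0.0221]
tool_rot: [[1.0, 0.0, 0.002], [0.0, -1.0, -0.001], [0.002, 0.001, -1.0]]
contact_force: [0.5, 0.4, -0.7]
gripper_width: 0.032
grip_force: 89.7
```

{"op": "apply_moves", "data": {"steps": [[0,0,0,0,0,0,0.9],[0,0,0,0,0,0,0.55],[0,0,0,0,0,0,0.48],[0,0,0,0,0,0,0.48],[0,0,0,0,0,0,0.48],[0,0,0,0,0,0,0.48],[0,0,-0.01,0,0,0,0.48],[0,0,-0.02,0,0,0,0.48]]}}

```text
t: 14.85
position: [0.6165, -0.1464, 0.0499]
tool_rot: [[1.0, 0.0, -0.003], [0.0, -1.0, 0.001], [-0.003, -0.001, -1.0]]
contact_force: [-0.5, 0.4, -0.1]
gripper_width: 0.0444
grip_force: 0.0
```

{"op": "apply_moves", "data": {"steps": [[0,0,-0.045,0,0,0,0.4],[0,0,-0.045,0,0,0,0.2],[-0.007,-0.045,-0.01,0,0,0,0],[-0.007,-0.048,-0.01,0,0,0,0],[-0.007,-0.048,-0.01,0,0,0,0],[-0.007,-0.048,-0.01,0,0,0,0],[-0.007,-0.048,-0.01,0,0,0,0],[-0.007,-0.048,0,0,0,0,0]]}}

```text
t: 15.65
position: [0.5761, 0.14, 0.1935]
tool_rot: [[1.0, -0.0, 0.004], [-0.0, -1.0, 0.0], [0.004, -0.0, -1.0]]
contact_force: [-0.0, 0.4, 0.2]
gripper_width: 0.0853
grip_force: 0.0
```

{"op": "apply_moves", "data": {"steps": [[-0.008,-0.048,0,0,0,0,0],[-0.008,-0.048,0,0,0,0,0],[-0.009,-0.048,0,0,0,0,0],[-0.009,-0.048,0,0,0,0,0],[0,0,0,0,0,0,0],[0,0,0,0,0,0,0],[0,0,0,0,0,0,0],[0,0,0,0,0,0,0]]}}

```text
t: 16.45
position: [0.5423, 0.3286, 0.1911]
tool_rot: [[1.0, -0.002, 0.0], [-0.002, -1.0, -0.0], [0.0, 0.0, -1.0]]
contact_force: [-0.2, -0.6, -0.6]
gripper_width: 0.0856
grip_force: 0.0
```

```bash
python3 - <<'E'
from h import *
look("w8")
E
```

```text
(no output)
```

View pics/w8.png

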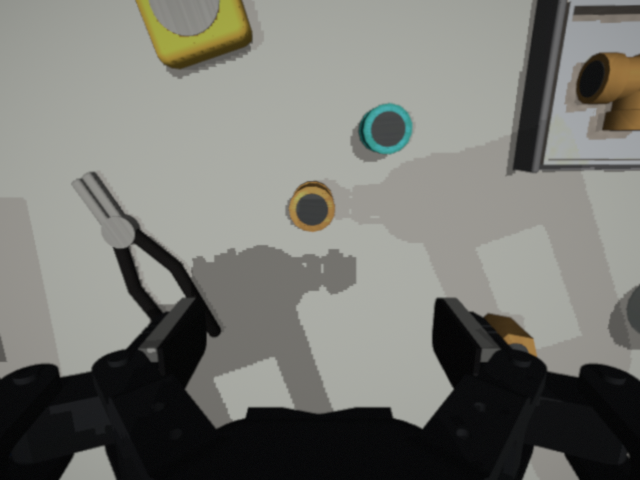

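The socket's bore is at (312,208), the turquoise decoy at (387,128), and the end of the plier handle at (215,333).

```bash
python3 - <<'E'
from h import *
print(locate("w8",[[312,208],[387,128]],.04)[1].round(4),locate("w8",[[215,333],[170,262]],.008)[1].round(4))
E
```

```text
[[ 0.0143 -0.0063  0.1511]
 [ 0.0728  0.0481  0.1511]] [[-0.1098 -0.0977  0.183 ]
 [-0.0401 -0.1324  0.183 ]]
```

{"op": "apply_moves", "data": {"steps": [[0.0145,-0.0065,0.03,0,0,0,0],[0,0,0.045,0,0,0,0],[0,0,0.045,0,0,0,0],[0,0,0.03,0,0,0,0],[0,0,0.02,0,0,0,0],[0,0,0.007,0,0,0,0],[0,0,0,0,0,0,0],[0,0,0,0,0,0,0]]}}

```text
t: 17.3
position: [0.5574, 0.3364, 0.0151]
tool_rot: [[1.0, -0.001, 0.002], [-0.001, -1.0, 0.001], [0.002, -0.001, -1.0]]
contact_force: [0.4, 0.8, 0.2]
gripper_width: 0.0853
grip_force: 0.0
```

{"op": "apply_moves", "data": {"steps": [[0,0,0,0,0,0,0.3],[0,0,0,0,0,0,0.5],[0,0,0,0,0,0,0.7],[0,0,0,0,0,0,0.9],[0,0,0,0,0,0,0.9],[0,0,0,0,0,0,0.9],[0,0,0,0,0,0,0.9],[0,0,0,0,0,0,0.9]], "grip_force": 70}}

```text
t: 18.1
position: [0.5567, 0.3368, 0.015]
tool_rot: [[1.0, 0.0, 0.001], [0.0, -1.0, 0.0], [0.001, -0.0, -1.0]]
contact_force: [-1.5, -0.4, 6.0]
gripper_width: 0.0337
grip_force: 75.9
```

{"op": "apply_moves", "data": {"steps": [[0,0,-0.03,0,0,0,0.9],[0,0,-0.045,0,0,0,0.9],[0,0.03,-0.03,0,0,0,0.9],[0.0115,0.048,0,0,0,0,0.9],[0.0115,0.048,0,0,0,0,0.9],[0.0115,0.048,0,0,0,0,0.9],[0.0115,0.048,0,0,0,0,0.9],[0.0115,0.048,0,0,0,0,0.9]]}}

```text
t: 18.9
position: [0.6137, 0.0649, 0.1189]
tool_rot: [[1.0, 0.001, 0.0], [0.001, -1.0, 0.0], [0.0, -0.0, -1.0]]
contact_force: [0.9, 0.1, -1.2]
gripper_width: 0.0335
grip_force: 76.3
```

{"op": "apply_moves", "data": {"steps": [[0.0115,0.048,0,0,0,0,0.9],[0.0115,0.047,0,0,0,0,0.9],[0,0,0,0,0,0,0.9],[0,0,0,0,0,0,0.9],[0,0,0.03,0,0,0,0.9],[0,0,0,0,0,0,0.9],[0,0,0,0,0,0,0.9],[0,0,0,0,0,0,0.9]]}}

```text
t: 19.7
position: [0.6372, -0.0273, 0.0899]
tool_rot: [[1.0, 0.002, 0.001], [0.002, -1.0, -0.0], [0.001, 0.0, -1.0]]
contact_force: [-0.5, -0.3, -0.6]
gripper_width: 0.0339
grip_force: 76.5
```

```bash
python3 - <<'E'
from h import *
look("w9")
E
```

```text
(no output)
```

View pics/w9.png

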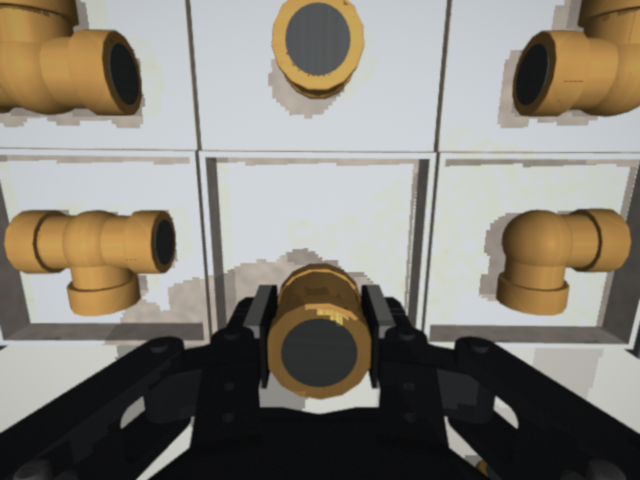

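The tee and elbow sit flat in their bins at (90,250) and (560,255). The socket is upright over the middle bin.

{"op": "apply_moves", "data": {"steps": [[0,0,0.025,0,0,0,0.9],[0,0,0.025,0,0,0,0.9],[0,0,0.01,0,0,0,0.9],[0,0,0.005,0,0,0,0.9],[0,0,0.001,0,0,0,0.9],[0,0,0,0,0,0,0.9],[0,0,0,0,0,0,0.9],[0,0,0,0,0,0,0.9]]}}

```text
t: 20.55
position: [0.6374, -0.0286, 0.0238]
tool_rot: [[1.0, 0.0, 0.002], [0.0, -1.0, -0.0], [0.002, 0.0, -1.0]]
contact_force: [-0.8, 0.0, -0.8]
gripper_width: 0.0336
grip_force: 76.5
```

{"op": "apply_moves", "data": {"steps": [[0,0,0.001,0,0,0,0.9],[0,0,0,0,0,0,0.9],[0,0,0,0,0,0,0.6],[0,0,0,0,0,0,0.5],[0,0,0,0,0,0,0.42],[0,0,0,0,0,0,0.42],[0,0,0,0,0,0,0.42],[0,0,0,0,0,0,0.42]]}}

```text
t: 21.35
position: [0.6368, -0.0284, 0.0218]
tool_rot: [[1.0, 0.0, 0.0], [0.0, -1.0, -0.0], [0.0, 0.0, -1.0]]
contact_force: [-0.5, 1.1, -0.2]
gripper_width: 0.0492
grip_force: 0.0
```

{"op": "apply_moves", "data": {"steps": [[0,0,-0.015,0,0,0,0.42],[0,0,-0.03,0,0,0,0.42],[0,0,-0.045,0,0,0,0.42],[0,0,-0.045,0,0,0,0.42],[-0.03,0,-0.03,0,0,0,0.42],[-0.03,0,0,0,0,0,0.42],[0,0,0,0,0,0,0.42],[0,0,0,0,0,0,0.42]]}}

```text
t: 22.15
position: [0.5767, -0.0284, 0.1883]
tool_rot: [[1.0, -0.0, 0.002], [-0.0, -1.0, -0.0], [0.002, 0.0, -1.0]]
contact_force: [-0.1, -0.6, -0.9]
gripper_width: 0.0497
grip_force: 0.0
```

```bash
python3 - <<'E'
from h import *
look("w10")
E
```

```text
(no output)
```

View pics/w10.png

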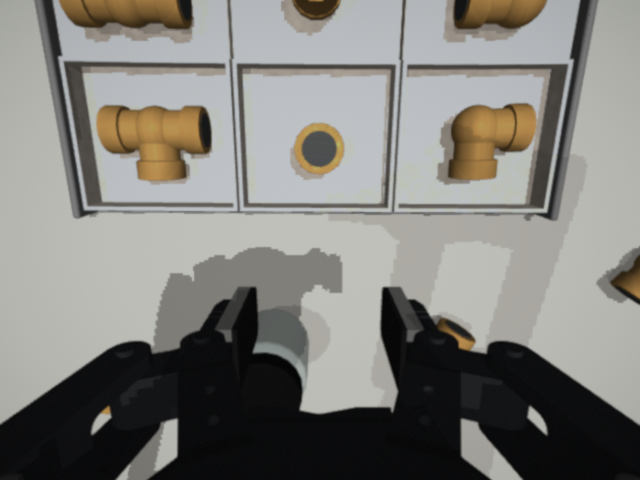

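The tee (155,140), socket (319,148) and elbow (485,140) are all seated in their bins and the gripper is clear, so I'll hand in.

```bash
python3 -c "
from h import *
print(manip.sign_off())"
```

```text
the job is handed in; nothing more can be done
None
```

The tee, right-angle elbow and round socket are each in their matching bins the same way up as before (tee and elbow flat, socket on end), and the job was handed in at about 22 s of the 88 s allowed.

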